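# Pop the fuse hatch of the long e-bike battery

### The arm

A 6-joint arm with a two-finger parallel gripper is mounted at the origin on the work surface. World frame = base frame: x ahead of the robot, y to its left, z up, the work surface at z = 0. Lengths are in m, angles in rad, forces in N, time in s.
With the tool pointing down it reaches from about 0.325 to 0.85 m from the base axis. Payload 4.4 kg.
Tool frame: the origin (TCP) lies at the very end of the fingers, on their centre line; the grasp point (between the pads) lies 19 mm behind it (env.grasp_offset is the distance from the TCP to the grasp point, in m); z points along the fingers, y is the line along which they close (so a half turn about z gives the same grasp; the last joint's range is limited). The gripper opens to 94 mm and grips with 3 to 60 N. Pads are 16 mm wide; open, the fingers measure 119 mm over their backs; the gripper's body (75 mm by 177 mm) begins 78 mm behind the grasp point.
Start: joints at [-1.284, 0.207, 1.542, -0, 1.393, -0.15], TCP at [0.243, -0.521, 0.167] pointing down, gripper open.
Joint ranges: [-2.73, 2.73], [-0.86, 2.22], [0.23, 2.46], [-1.11, 4.25], [0.08, 2.63], [-2.82, 2.82]. Speed limits (rad/s): [2.79, 2.79, 3.14, 3.14, 3.14, 3.14].

### API

Orientations are given as [roll, pitch, yaw] about the fixed x, y, z axes, in that order (R = Rz(yaw) Ry(pitch) Rx(roll)).
In Python, from bench import env gives the robot as it stands.
- The arm moves only by the tool arm_command, never from a script. Its argument "series" is text: rows parted by semicolons, each of 7 numbers parted by spaces: the gripper's target within -1 to 1 (fully open at 1, half-way at 0, shut at -1), then the shift along the tool's x, y, z in mm, then the turn, a rotation vector about the tool's x, y, z in degrees. In form: hand x y z rx ry rz; .... A call has 1 to 5 rows; each row shifts and turns the commanded pose from where the row before left it, along the tool's axes as they then stand; what a row does not reach is not made up. A row lasts 1/10 s, in which the tool goes at most 50 mm and 8.59 degrees, less where a joint would pass 70% of its speed; a pose out of reach is approached as far as the arm can. A call with a gripper value outside its range is refused whole. The fingers move at their own pace and stop on an object; "force" is the grip in N (left out, the last holds). Time passes only in rows, so rows that do not move let the fingers close. It gives the time, the measured TCP pose, the force, the opening and the grip force at its end, in the units of the state.
- env.state(): the state, without advancing time (a new reading comes with each control period).
- env.grab_frame(name): name is "side" or "top"; returns a dict with "color" (480x640x3 uint8, red, green, blue), "intrinsics" (3x3 intrinsics, pixels), "cam_to_world" (4x4, takes a point from camera to world coordinates). Camera axes: x right, y down, z forward; pixel columns grow to the right and rows downward; lengths in m; the calibration is good to about 2 mm. A picture is of the moment at which its call begins. There is no depth.
- env.hand_in(): hands the job in; it is judged then, once.
Trained networks look in a picture, given as the dict that the camera call returned (one of the last four; its "shot" number tells which), for a name from the list of things; names that differ only in an ending like _2 or _b are one class to them, and where a whole thing is asked for, a point or a joint stands for the part that bears it (a point fixed in the world has none). Each returns a list of dicts, best first, with "confidence" (0 to 1); they miss things now and then, are a little off and sometimes report something else, mostly with a low value. They report only what shows in the picture. A call takes as long as a camera call.
- env.masks_of(picture, thing): "mask" (480x640 bool, what is visible of it) and "extent" ([left, top, right, bottom] in pixels, round what is visible of it).
The state is a dict: "clock": time; "q": joint angles; "qd": joint speeds; "joint_efforts": joint torques, N m; "tcp_pos": TCP position; "orientation": TCP orientation; "ft_force": force on the tool from outside, world axes, zero at the start; "ft_torque": the same for the moment, N m; "gripper_width": finger opening in m; "gripper_force": force on a finger pad.
Only numpy, scipy, OpenCV 4.12 (cv2) and the standard library are available. Lean on these libraries where they do the work, as an engineer would, in place of code of your own. Each camera call takes 0.05 s, during which the arm holds its last target. There are 200 camera calls.

### The job

Two e-bike battery packs lie in cradles on the workshop bench, each with a push-push fuse hatch on top. With a fingertip, gently press the hatch of the longer pack at its free, ribbed end just once, all the way in, let go so that it pops open, then keep clear and watch for a good two seconds that it stays open. Grasp nothing, leave the shorter pack's hatch shut and do not disturb the other things on the bench.

Things in the scene. Friction and masses are not known exactly. Their poses are not given: they have to be found in the camera images.
- pack_long: the longer battery pack, black plastic, fixed in a wooden cradle: 305 mm long (x), 100 mm wide (y; cradle 120), case from 20 to 100 mm above its origin, which lies straight below the middle of its hatch, 0 to 30 mm above the bench (cradles differ in height). The case runs from x = -55 to +250 mm. Its +x axis points roughly away from the robot; the hatch lies at the robot's end.
- pack_short: the shorter battery pack, same make and hatch, but 185 mm long: the case runs from x = -55 to +130 mm of its origin, which lies as in the long one, 0 to 30 mm above the bench. The two packs may swap sides.
- hatch_long (a joint): angle (rad) of the long pack's hatch: about 0 to 0.02 shut and latched; negative pressed in (firm end stop at about -0.092, 5.5 mm down at the press point); positive open, held by its spring at about 1.15. Push-push latch: pressed past about -0.08 and let go, it opens; pressed so again, it shuts and latches. It takes 2 to 4 N at the press point until the end stop.
- hatch_short (a joint): angle of the short pack's hatch, the same kind; it stays shut
- cam_long (a joint): travel (m) of the latch's sliding cam plate inside the long pack, which moves one 10 mm step per press: 0 at the start, about 0.005 while fully pressed in, about 0.0095 to 0.012 once released open; a second press takes it to about 0.015 and more
- hatch_long_press (a point): point on the outer face of the long pack's hatch where it is to be pressed, amid three shallow ribs, 60 mm from the hinge and 14 mm from the free edge; axes as the pack's while shut. Shut, it lies 111 mm above the pack's origin; the case rim beside the hatch is 11 mm lower. Press straight down.
- hatch_long_hinge (a point): middle of the long hatch's hinge line (along y), 37 mm from the pack's origin in +x and 100 mm above it. The hatch is a grey plastic flap, 72 mm (x) by 64 mm (y), 12 mm thick, with its free end towards -x. Let go, it swings up within about a second, to some 75 mm above the case: withdraw upwards.
- hatch_short_press (a point): the same press point on the short pack's hatch (not to be touched)
- fuse_carton: loose small plain carton 50 x 35 x 25 mm lying on top of the long pack; origin at the centre of its underside
- multitool: loose folded bicycle multitool, metal, 80 x 22 x 16 mm, lying on top of the short pack; origin at the centre of its underside
- wrench: loose steel open-ended wrench 160 mm long, lying on the bench between the packs; x axis along it
- grease_jar: loose jar, diameter 60 mm, 65 mm tall, on the bench between the packs; origin at the centre of its foot
- mug: loose white mug, diameter 80 mm, 90 mm tall, on the robot's left; origin at the centre of its foot
- lockring: loose steel ring, diameter 48 mm, 12 mm high, flat on the bench on the robot's right; origin at the centre of its underside
- spray_can: loose plain metal can, diameter 56 mm, 150 mm tall, on the robot's right; origin at the centre of its foot

How it is judged:
By the outcome, as a careful person would: the job done as asked, in the order asked, and still so for the second after the job is handed in, with the robot touching nothing.
It also fails if it takes over 32 s, if anything falls off the work surface, if the arm or the gripper's body presses on something with over 40 N, if the wrist force passes 120 N, or if a joint passes its speed limit or range.

## Working session

There is one attempt and no reset: what is moved stays moved. The work goes in short steps, Python scripts to look and compute and a tool call to move; the robot and the scene stay as the last step left them, time stands still between calls to the robot, and variables do not carry over. Pictures are saved under pics/ and viewed, at most 10 in all, crops included, and the job is handed in when it is done.

Besides the shell and the picture viewer there is one more tool, called after "Call:" by a JSON object that holds its "op" and its "data", one argument or row to a line. arm_command: Moves the arm, as the interface text tells. Its arguments: {"type":"object","properties":{"series":{"type":"string"},"force":{"type":"number"}},"required":["series"]}

```bash
mkdir -p pics; cat > h.py <<'E'
from bench import env
import numpy as np, cv2
def px(f,P):
    K=np.array(f["intrinsics"]);T=np.linalg.inv(np.array(f["cam_to_world"]))
    c=(T[:3,:3]@np.atleast_2d(P).T).T+T[:3,3]; u=(K@c.T).T
    return u[:,:2]/u[:,2:]
def ray(f,p,z):
    K=np.array(f["intrinsics"]);T=np.array(f["cam_to_world"])
    d=T[:3,:3]@np.linalg.inv(K)@np.array([p[0],p[1],1.]); o=T[:3,3]
    return o+d*(z-o[2])/d[2]
def save(f,n,crop=None,s=1):
    im=f["color"][:,:,::-1]
    if crop: im=im[crop[1]:crop[3],crop[0]:crop[2]]
    cv2.imwrite("pics/"+n,cv2.resize(im,None,fx=s,fy=s,interpolation=cv2.INTER_CUBIC))
E
python3 - <<'E'
from h import *
for n in("top","side"):
    f=env.grab_frame(n); save(f,n+"1.png"); print(n,np.round(f["cam_to_world"],3).tolist(),np.round(f["intrinsics"],1).tolist())
    for t in("pack_long","pack_short","hatch_long","hatch_short","hatch_long_press"):
        for m in env.masks_of(f,t)[:3]: print(t,round(m["confidence"],2),np.round(m["extent"]),m["mask"].sum(), cv2.minAreaRect(np.argwhere(m["mask"])[:,::-1].astype(np.float32)))
s=env.state(); print(s)
E
```

```text
top [[-0.002, -0.985, 0.174, 0.386], [-1.0, 0.001, -0.008, -0.006], [0.008, -0.174, -0.985, 1.17], [0.0, 0.0, 0.0, 1.0]] [[491.4, 0.0, 321.2], [0.0, 491.4, 235.3], [0.0, 0.0, 1.0]]
pack_long 0.72 [365. 158. 448. 302.] 6315 ((405.74658203125, 229.23037719726562), (54.443634033203125, 138.08152770996094), 13.309179306030273)
pack_short 0.79 [167. 179. 241. 270.] 4357 ((201.94677734375, 224.43777465820312), (61.33066940307617, 87.00396728515625), 9.659893035888672)
hatch_long 0.88 [384. 248. 419. 288.] 1012 ((400.3824157714844, 269.9705810546875), (30.802024841308594, 33.71245193481445), 14.03624439239502)
hatch_short 0.69 [174. 221. 210. 259.] 1012 ((191.80999755859375, 238.32998657226562), (31.112699508666992, 33.51686096191406), 8.13010311126709)
hatch_long_press 0.61 [381. 250. 423. 290.] 1020 ((400.022705078125, 269.90545654296875), (30.338483810424805, 34.03355407714844), 13.495734214782715)
side [[0.958, -0.176, 0.225, 0.296], [-0.285, -0.645, 0.709, -0.945], [0.021, -0.743, -0.668, 1.008], [0.0, 0.0, 0.0, 1.0]] [[465.4, 0.0, 320.9], [0.0, 465.4, 238.2], [0.0, 0.0, 1.0]]
pack_lon
[... 1158 characters left out ...]
57250976562)
{'clock': 0.6, 'q': array([-1.28452085e+00,  2.06570571e-01,  1.54148953e+00,  5.99285899e-06,
        1.39351977e+00, -1.50501995e-01]), 'qd': array([ 0.0017211 , -0.00143432, -0.00137583, -0.00021344,  0.00032803,
       -0.00214707]), 'joint_efforts': array([-2.10649218e-04, -3.70636904e+01, -2.81587493e+01,  6.98568416e-02,
        2.78338627e-02, -2.52629218e-05]), 'tcp_pos': array([ 0.24322926, -0.52102658,  0.16706838]), 'orientation': array([ 3.14157913e+00, -3.91529175e-06,  4.36776414e-01]), 'ft_force': array([ 0.27693215, -0.28190117, -0.38083799]), 'ft_torque': array([ 0.0086413 , -0.05017214,  0.01547588]), 'gripper_force': 0.0, 'gripper_width': 0.09421048149061398}
```

View pics/top1.png

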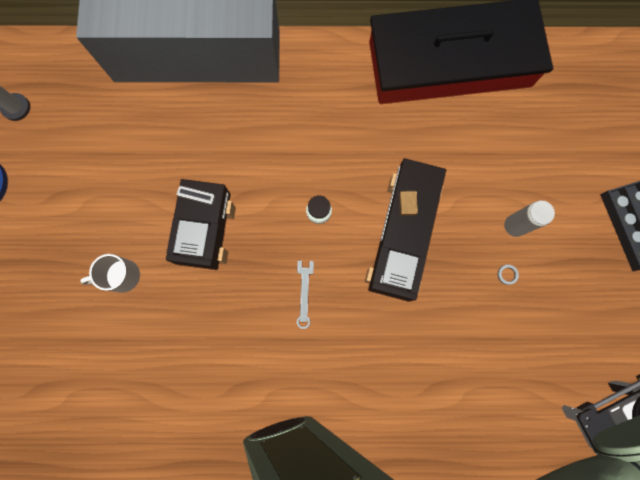

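View pics/side1.png

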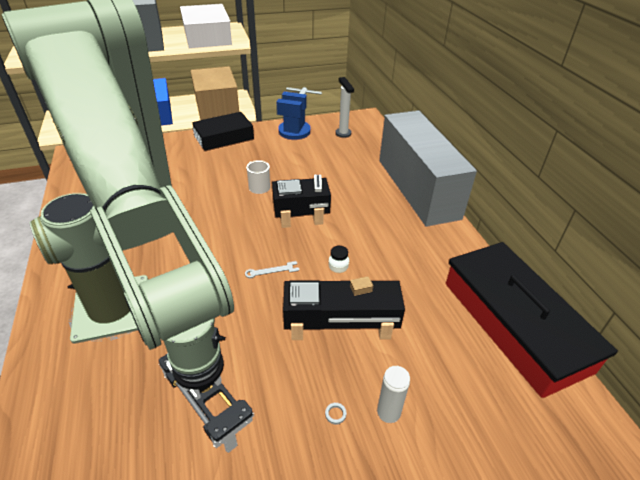

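The top picture shows the long pack on the robot's right, with its hatch at about (400,270) and the carton at (409,203). In the side picture the hatch is at (304,293). Next I fit the pose to both masks.

```bash
cat > fit.py <<'E'
from h import *
from scipy.optimize import minimize
def box(p,x0,x1,y0,y1,z0,z1):
    c,s=np.cos(p[3]),np.sin(p[3])
    B=np.array([[x,y,z] for x in(x0,x1) for y in(y0,y1) for z in(z0,z1)])
    return np.c_[p[0]+c*B[:,0]-s*B[:,1],p[1]+s*B[:,0]+c*B[:,1],p[2]+B[:,2]]
HB=(-35,37,-32,32,99,111); CB=(-55,250,-50,50,20,100)
def hull(f,p,b,S=4):
    u=px(f,box(p,*[v/1000 for v in b])); h=cv2.convexHull((u*1).astype(np.float32))
    m=np.zeros((480*S,640*S),np.uint8); cv2.fillConvexPoly(m,np.round(((h+.5)*S-.5)*16).astype(np.int32),1,shift=4)
    return m
E
python3 - <<'E'
from fit import *
F={};M={}
for n in("top","side"):
    f=F[n]=env.grab_frame(n)
    hsv=cv2.cvtColor(f["color"],cv2.COLOR_RGB2HSV)
    m=env.masks_of(f,"hatch_long")[0]["mask"]
    pk=env.masks_of(f,"pack_long")[0]["mask"]
    # pack: network mask minus wood (saturated) pixels, hull-filled
    k=((pk|m)&~((hsv[...,1]>90)&(hsv[...,2]>90))).astype(np.uint8)
    k=cv2.morphologyEx(k,cv2.MORPH_OPEN,np.ones((5,5),np.uint8))
    pts=np.argwhere(k)[:,::-1].astype(np.int32); h=cv2.convexHull(pts)
    K=np.zeros_like(k); cv2.fillConvexPoly(K,h,1)
    M[n]=[cv2.resize(a.astype(np.uint8),None,fx=4,fy=4,interpolation=0) for a in(m.astype(np.uint8),K)]
def iou(a,b): return (a&b).sum()/(a|b).sum()
def cost(v,w=(1,1)):
    p=[v[0],v[1],v[2],v[3]]
    return -sum(w[i]*iou(hull(F[n],p,b),M[n][i]) for n in F for i,b in((0,HB),(1,CB)))
a=ray(F["top"],(400,270),.125)
x0=np.array([a[0],a[1],.015,-.23]); print(x0)
for w in((1,1),(1,0),(0,1)):
    S=x0+np.vstack([np.zeros(4),np.diag([.015,.015,.015,.1])])
    r=minimize(cost,x0,args=(w,),method="Nelder-Mead",options=dict(initial_simplex=S,maxiter=160,xatol=1e-4,fatol=1e-4))
    p=r.x; print(w,np.round(p,4),round(r.fun,3),[[round(float(iou(hull(F[n],p,b),M[n][i])),3) for i,b in((0,HB),(1,CB))] for n in F])
    if w==(1,1):
        c,s=np.cos(p[3]),np.sin(p[3]); print("press",p[0]-.023*c,p[1]-.023*s,p[2]+.111)
        np.save("pose.npy",p)
        out=[]
        for n,cr in(("top",(350,140,470,320)),("side",(260,250,430,370))):
            im=cv2.resize(F[n]["color"][:,:,::-1],None,fx=4,fy=4,interpolation=2)
            for b,col in((HB,(0,0,255)),(CB,(0,255,0))):
                cs,_=cv2.findContours(hull(F[n],p,b),0,2); cv2.drawContours(im,cs,-1,col,1)
            out.append(im[cr[1]*4:cr[3]*4,cr[0]*4:cr[2]*4])
        t=cv2.resize(out[0],(320,480)); sd=cv2.resize(out[1],(480,339)); sd=cv2.copyMakeBorder(sd,0,141,0,0,0)
        cv2.imwrite("pics/fit.png",np.hstack([t,sd]))
E
```

```text
[ 0.49439185 -0.18285343  0.015      -0.23      ]
(1, 1) [ 0.4975 -0.1846  0.0052 -0.2597] -3.705 [[0.886, 0.982], [0.881, 0.956]]
press 0.4752658724481658 -0.17869153078194336 0.11616042537738577
(1, 0) [ 0.4963 -0.1846  0.005  -0.2211] -1.772 [[0.894, 0.923], [0.878, 0.939]]
(0, 1) [ 0.4985 -0.1847  0.0046 -0.2604] -1.942 [[0.869, 0.983], [0.874, 0.959]]
```

View pics/fit.png

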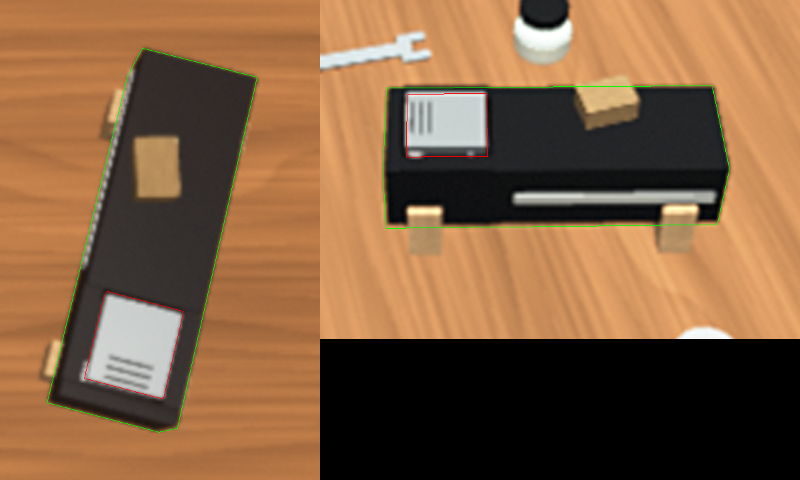

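The fit is tight. Both views agree that the pack origin is about 5 mm above the bench, its yaw is -0.26, and the press point is at (0.475, -0.179, 0.116). First I shut the fingers, rise and turn +40° to line up with the pack.

Call:
{"op": "arm_command", "data": {
  "series": "-1 0 0 -16 0 0 8; -1 0 0 -16 0 0 8; -1 0 0 -16 0 0 8; -1 0 0 -16 0 0 8; -1 0 0 -16 0 0 8",
  "force": 5
}}

```text
clock: 1.4
tcp_pos: [0.2432, -0.521, 0.2477]
orientation: [3.142, -0.0, -0.267]
ft_force: [0.8, -0.6, -0.7]
gripper_width: 0.0568
gripper_force: 0.0
```

```bash
cat > go.py <<'E'
from h import *
from scipy.spatial.transform import Rotation as R
s=env.state(); T=np.array([.4753,-.1787,.116])
print(round(s["clock"],2),s["tcp_pos"].round(4),s["orientation"].round(3),"F",s["ft_force"].round(2),"w",round(s["gripper_width"],4))
print("to press pt in tool axes mm",(R.from_euler("xyz",s["orientation"]).inv().apply(T-s["tcp_pos"])*1000).round(1))
E
python3 go.py
```

```text
1.4 [ 0.2432 -0.521   0.2477] [ 3.142 -0.    -0.267] F [ 0.79 -0.61 -0.7 ] w 0.0568
to press pt in tool axes mm [ 133.5 -391.4  131.7]
```

Call:
{"op": "arm_command", "data": {
  "series": "-1 13 -39 0 0 0 0; -1 13 -39 0 0 0 0; -1 13 -39 0 0 0 0; -1 13 -39 0 0 0 0; -1 13 -39 0 0 0 0"
}}

```text
clock: 1.9
tcp_pos: [0.3571, -0.348, 0.2472]
orientation: [3.141, -0.0, -0.262]
ft_force: [0.8, 0.4, 0.5]
gripper_width: 0.0174
gripper_force: 0.0
```

Call:
{"op": "arm_command", "data": {
  "series": "-1 13 -39 0 0 0 0; -1 13 -39 0 0 0 0; -1 13 -39 0 0 0 0; -1 13 -39 0 0 0 0; -1 0 0 0 0 0 0"
}}

```text
clock: 2.4
tcp_pos: [0.4489, -0.2082, 0.2473]
orientation: [-3.14, -0.001, -0.255]
ft_force: [-0.2, -0.7, 0.4]
gripper_width: 0.0005
gripper_force: 0.0
```

```bash
python3 go.py
```

```text
2.4 [ 0.4489 -0.2082  0.2473] [-3.14e+00 -1.00e-03 -2.55e-01] F [-0.2  -0.66  0.4 ] w 0.0005
to press pt in tool axes mm [ 18.  -35.  131.3]
```

Call:
{"op": "arm_command", "data": {
  "series": "-1 9 -18 25 0 0 0; -1 9 -17 25 0 0 0; -1 0 0 25 0 0 0; -1 0 0 25 0 0 0; -1 0 0 11 0 0 0"
}}

```text
clock: 2.9
tcp_pos: [0.4714, -0.1826, 0.1334]
orientation: [-3.141, 0.004, -0.262]
ft_force: [0.4, -0.2, -0.6]
gripper_width: 0.001
gripper_force: 0.0
```

```bash
python3 go.py; python3 - <<'E'
from h import *
f=env.grab_frame("top");g=env.grab_frame("side")
a=f["color"][200:320,340:460,::-1];b=g["color"][230:350,240:360,::-1]
cv2.imwrite("pics/near.png",cv2.resize(np.hstack([a,b]),(800,400),interpolation=2))
E
```

```text
2.9 [ 0.4714 -0.1826  0.1334] [-3.141  0.004 -0.262] F [ 0.43 -0.18 -0.59] w 0.001
to press pt in tool axes mm [ 2.8 -4.7 17.4]
```

View pics/near.png

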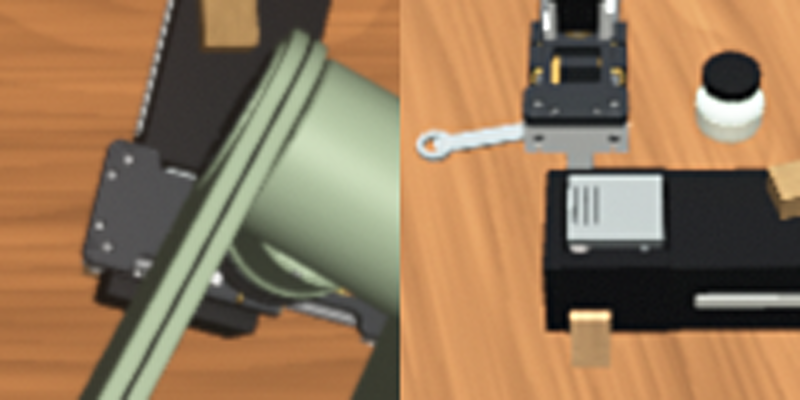

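The closed fingertip hovers just above the ribs: tip at about (580,165) in the side crop, ribs at x 575–597. The hatch is still shut. Now I check for remaining error once the arm has settled.

```bash
python3 go.py
```

```text
3.0 [ 0.4717 -0.1828  0.1343] [-3.141  0.004 -0.262] F [0.4  0.98 0.16] w 0.0005
to press pt in tool axes mm [ 2.5 -4.8 18.3]
```

Call:
{"op": "arm_command", "data": {
  "series": "-1 1 -3 6 0 0 0; -1 1 -2 6 0 0 0; -1 0 0 0 0 0 0; -1 0 0 0 0 0 0"
}}

```text
clock: 3.4
tcp_pos: [0.477, -0.1788, 0.1245]
orientation: [3.141, -0.001, -0.261]
ft_force: [-0.8, 0.3, -0.3]
gripper_width: 0.0002
gripper_force: 0.0
```

```bash
python3 go.py
```

```text
3.4 [ 0.477  -0.1788  0.1245] [ 3.141e+00 -1.000e-03 -2.610e-01] F [-0.76  0.33 -0.29] w 0.0002
to press pt in tool axes mm [-1.6  0.3  8.5]
```

Call:
{"op": "arm_command", "data": {
  "series": "-1 -2 0 1 0 0 0; -1 0 0 1 0 0 0; -1 0 0 1 0 0 0; -1 0 0 1 0 0 0; -1 0 0 0 0 0 0"
}}

```text
clock: 3.9
tcp_pos: [0.4745, -0.1781, 0.1199]
orientation: [-3.141, 0.0, -0.261]
ft_force: [0.2, -0.4, -0.2]
gripper_width: 0.0005
gripper_force: 0.0
```

Call:
{"op": "arm_command", "data": {
  "series": "-1 0 0 1 0 0 0; -1 0 0 1 0 0 0; -1 0 0 1 0 0 0; -1 0 0 0 0 0 0; -1 0 0 0 0 0 0"
}}

```text
clock: 4.4
tcp_pos: [0.4746, -0.1782, 0.117]
orientation: [-3.142, 0.0, -0.261]
ft_force: [-0.2, -0.3, -0.2]
gripper_width: 0.0002
gripper_force: 0.0
```

Call:
{"op": "arm_command", "data": {
  "series": "-1 0 0 1 0 0 0; -1 0 0 1 0 0 0; -1 0 0 0 0 0 0"
}}

```text
clock: 4.7
tcp_pos: [0.4745, -0.1781, 0.1148]
orientation: [-3.141, 0.0, -0.261]
ft_force: [-0.1, 0.4, -0.5]
gripper_width: 0.0003
gripper_force: 0.0
```

Call:
{"op": "arm_command", "data": {
  "series": "-1 0 0 1 0 0 0; -1 0 0 0 0 0 0"
}}

```text
clock: 4.9
tcp_pos: [0.4746, -0.1781, 0.1139]
orientation: [-3.142, 0.0, -0.261]
ft_force: [-0.5, 0.2, -0.0]
gripper_width: 0.0004
gripper_force: 0.0
```

Call:
{"op": "arm_command", "data": {
  "series": "-1 0 0 1 0 0 0; -1 0 0 0 0 0 0"
}}

```text
clock: 5.1
tcp_pos: [0.4746, -0.1781, 0.1129]
orientation: [-3.142, 0.0, -0.261]
ft_force: [0.2, 0.5, 0.1]
gripper_width: 0.0007
gripper_force: 0.0
```

Call:
{"op": "arm_command", "data": {
  "series": "-1 0 0 1 0 0 0; -1 0 0 0 0 0 0"
}}

```text
clock: 5.3
tcp_pos: [0.4746, -0.1781, 0.1119]
orientation: [-3.142, 0.0, -0.261]
ft_force: [-0.1, 0.4, 0.2]
gripper_width: 0.0006
gripper_force: 0.0
```

Call:
{"op": "arm_command", "data": {
  "series": "-1 0 0 1 0 0 0; -1 0 0 0 0 0 0"
}}

```text
clock: 5.5
tcp_pos: [0.4746, -0.1781, 0.1109]
orientation: [-3.142, 0.0, -0.261]
ft_force: [-0.3, -0.1, -0.2]
gripper_width: 0.0005
gripper_force: 0.0
```

```bash
python3 - <<'E'
from fit import *
g=env.grab_frame("side"); p=np.load("pose.npy"); t=env.state()["tcp_pos"]
u=px(g,[t,[.4753,-.1787,.116]]); print(u)
im=g["color"][260:330,260:360,::-1]
im=cv2.resize(im,None,fx=8,fy=8,interpolation=2)
for q,c in zip(u,((0,0,255),(0,255,0))): cv2.circle(im,tuple(int(v) for v in (q-[260,260]+.5)*8),4,c,1)
cv2.imwrite("pics/n2.png",im)
E
```

```text
[[294.72836851 293.39843682]
 [295.01483449 292.19037236]]
```

View pics/n2.png

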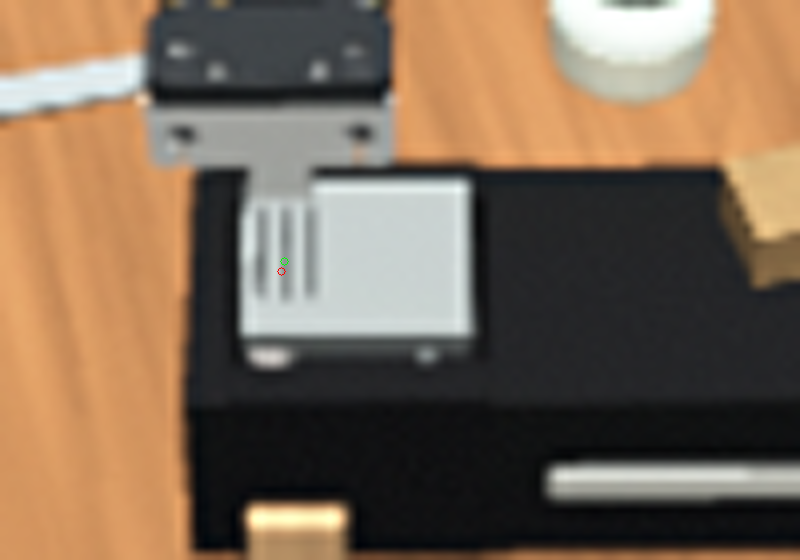

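The picture disagrees with the numbers. The visible fingertip ends at about (294.7,284), but the measured TCP projects to (294.7,293.4), and the ribs aren't covered. I'll check the projection against other known geometry before going lower.

```bash
python3 - <<'E'
from fit import *
from scipy.spatial.transform import Rotation as R
im=cv2.imread("pics/side1.png")
g=env.grab_frame("side"); s=env.state(); print(np.round(g["cam_to_world"],3).tolist())
def draw(im,pos,eul,w):
    r=R.from_euler("xyz",eul)
    def P(q): return px(g,r.apply(np.array(q)/1000)+pos)
    for sg in(-1,1):
        q=[[x,sg*y,z] for x in(-8,8) for y in(w/2,w/2+12.5) for z in(0,-97)]
        yield "finger",P(q)
    yield "body",P([[x,y,z] for x in(-37.5,37.5) for y in(-88.5,88.5) for z in(-97,-130)])
def show(im,pos,eul,w,c,k,fn):
    im=cv2.resize(im[c[1]:c[3],c[0]:c[2]],None,fx=k,fy=k,interpolation=2)
    for n,u in draw(im,pos,eul,w):
        h=cv2.convexHull(((u-c[:2]+.5)*k).astype(np.int32)); cv2.polylines(im,[h],True,(0,0,255) if n=="finger" else (0,255,0),1)
    return im
a=show(im,np.array([.24323,-.52103,.16707]),[np.pi,0,.43678],94,(140,340,280,480),3,0)
b=show(np.ascontiguousarray(g["color"][:,:,::-1]),s["tcp_pos"],s["orientation"],0,(240,210,380,350),3,0)
cv2.imwrite("pics/chk.png",cv2.resize(np.hstack([a,b]),(800,400)))
E
```

```text
[[0.958, -0.176, 0.225, 0.296], [-0.285, -0.645, 0.709, -0.945], [0.021, -0.743, -0.668, 1.008], [0.0, 0.0, 0.0, 1.0]]
```

View pics/chk.png

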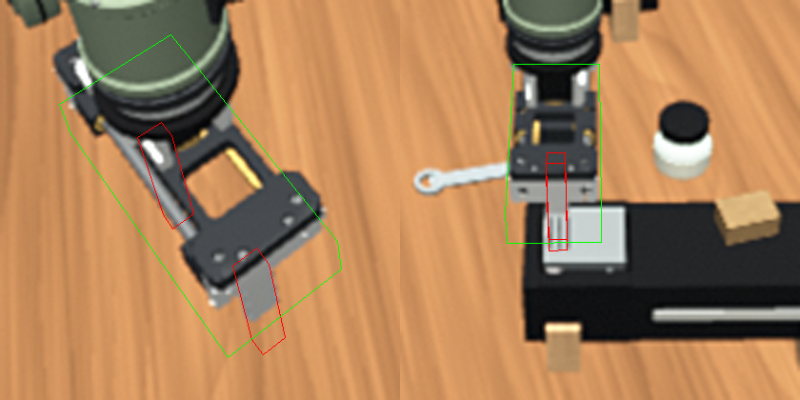

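```bash
python3 - <<'E'
from fit import *
from scipy.spatial.transform import Rotation as R
f=env.grab_frame("top"); g=env.grab_frame("side"); s=env.state()
def draw(f,im,pos,eul,w,c,k,body=97):
    im=cv2.resize(np.ascontiguousarray(im[c[1]:c[3],c[0]:c[2]]),None,fx=k,fy=k,interpolation=2); r=R.from_euler("xyz",eul)
    L=[([[x,sg*y,z] for x in(-8,8) for y in(w/2,w/2+12.5) for z in(0,-body)],(0,0,255)) for sg in(-1,1)]
    L.append(([[x,y,z] for x in(-37.5,37.5) for y in(-88.5,88.5) for z in(-body,-body-30)],(0,255,0)))
    for q,col in L:
        u=px(f,r.apply(np.array(q)/1000)+pos); cv2.polylines(im,[cv2.convexHull(((u-c[:2]+.5)*k).astype(np.int32))],True,col,1)
    return im
p0=np.array([.24323,-.52103,.16707]);e0=[np.pi,0,.43678];up=np.array([0,0,.03])
a=draw(f,cv2.imread("pics/top1.png"),p0,e0,94,(500,340,640,480),4)
b=draw(g,cv2.imread("pics/side1.png"),p0+up,e0,94,(140,340,280,480),4)
cv2.imwrite("pics/chk2.png",cv2.resize(np.hstack([a,b]),(800,400)))
print(s["tcp_pos"],s["q"].round(4))
E
```

```text
[ 0.47470787 -0.17818766  0.11107107] [-0.5299  0.1173  1.7663 -0.      1.258   1.3022]
```

View pics/chk2.png

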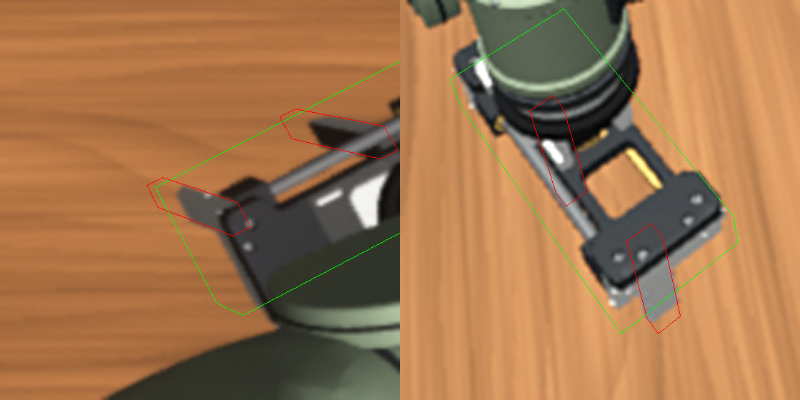

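```bash
python3 - <<'E'
from fit import *
from scipy.spatial.transform import Rotation as R
f=env.grab_frame("top"); g=env.grab_frame("side")
def tri(pf,pg):
    A=[];b=[]
    for c,p in((f,pf),(g,pg)):
        K=np.array(c["intrinsics"]);T=np.array(c["cam_to_world"]);d=T[:3,:3]@np.linalg.inv(K)@[p[0],p[1],1.];d/=np.linalg.norm(d)
        Q=np.eye(3)-np.outer(d,d);A.append(Q);b.append(Q@T[:3,3])
    x=np.linalg.lstsq(np.vstack(A),np.hstack(b),rcond=None); return x[0],np.linalg.norm(np.vstack(A)@x[0]-np.hstack(b))
# which finger shows in both? check each
r=R.from_euler("xyz",[np.pi,0,.43678]);p0=np.array([.24323,-.52103,.16707])
tops=[(500+180/2.857,340+190/2.857),(500+310/2.857,340+125/2.857)]
for t in tops:
    x,e=tri(t,(229.3,451.5)); print(x.round(4),"res",e.round(4),"in tool mm",(r.inv().apply(x-p0)*1000).round(1))
for w in(47,-47): print(w,px(f,r.apply([0,w/1000,0])+p0),px(g,r.apply([0,w/1000,0])+p0))
cv2.imwrite("pics/tipz.png",np.hstack([cv2.resize(cv2.imread("pics/top1.png")[370:430,555:615],(400,400),interpolation=2),cv2.resize(cv2.imread("pics/side1.png")[410:470,200:260],(400,400),interpolation=2)]))
E
```

```text
[ 0.2339 -0.5212  0.1006] res 0.0332 in tool mm [-8.5 -3.8 66.5]
[ 0.264  -0.5676  0.1912] res 0.0041 in tool mm [ -0.9  51.  -24.1]
47 [[599.53075331 384.21463526]] [[231.63592327 455.14992513]]
-47 [[558.33161086 405.41139452]] [[203.7455071 416.9359569]]
```

View pics/tipz.png

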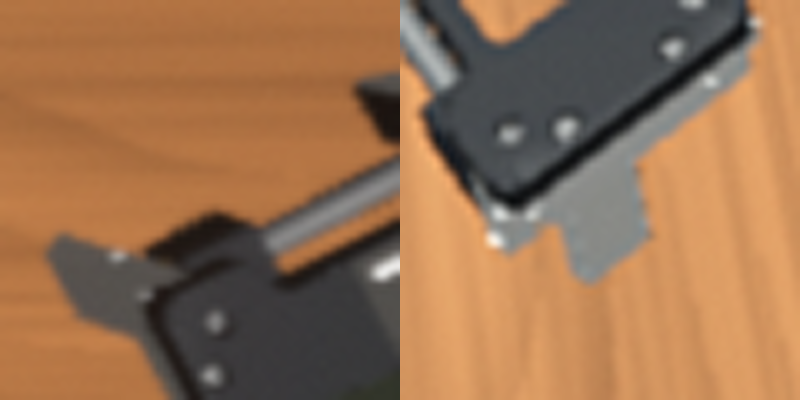

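Triangulating the open finger in the start pictures gives the answer. The real fingertip is laterally right, but about 25 mm higher than the reported TCP. Contact should therefore come at a reported z of about 0.09, so I keep going straight down and watch the force.

Call:
{"op": "arm_command", "data": {
  "series": "-1 0 0 2 0 0 0; -1 0 0 2 0 0 0; -1 0 0 2 0 0 0; -1 0 0 2 0 0 0; -1 0 0 0 0 0 0"
}}

```text
clock: 6.3
tcp_pos: [0.4743, -0.178, 0.1026]
orientation: [-3.141, 0.001, -0.261]
ft_force: [0.4, -0.5, -1.2]
gripper_width: 0.0007
gripper_force: 0.0
```

Call:
{"op": "arm_command", "data": {
  "series": "-1 0 0 1 0 0 0; -1 0 0 1 0 0 0; -1 0 0 1 0 0 0; -1 0 0 1 0 0 0; -1 0 0 0 0 0 0"
}}

```text
clock: 6.8
tcp_pos: [0.4746, -0.1781, 0.0989]
orientation: [-3.142, 0.0, -0.261]
ft_force: [0.3, 0.4, 0.7]
gripper_width: 0.0006
gripper_force: 0.0
```

Call:
{"op": "arm_command", "data": {
  "series": "-1 0 0 1 0 0 0; -1 0 0 1 0 0 0; -1 0 0 1 0 0 0; -1 0 0 0 0 0 0"
}}

```text
clock: 7.2
tcp_pos: [0.4745, -0.1781, 0.0958]
orientation: [-3.141, 0.0, -0.261]
ft_force: [-0.2, -0.4, 0.4]
gripper_width: 0.0008
gripper_force: 0.0
```

Call:
{"op": "arm_command", "data": {
  "series": "-1 0 0 1 0 0 0; -1 0 0 1 0 0 0; -1 0 0 0 0 0 0"
}}

```text
clock: 7.5
tcp_pos: [0.4745, -0.1781, 0.0938]
orientation: [-3.141, 0.0, -0.261]
ft_force: [0.2, -0.3, 0.3]
gripper_width: 0.0002
gripper_force: 0.0
```

Call:
{"op": "arm_command", "data": {
  "series": "-1 0 0 1 0 0 0; -1 0 0 1 0 0 0; -1 0 0 0 0 0 0"
}}

```text
clock: 7.8
tcp_pos: [0.4745, -0.1781, 0.0919]
orientation: [-3.141, 0.0, -0.261]
ft_force: [0.7, -0.9, 0.2]
gripper_width: 0.0004
gripper_force: 0.0
```

```bash
python3 - <<'E'
from h import *
g=env.grab_frame("side"); print(env.state()["ft_force"],env.state()["tcp_pos"])
cv2.imwrite("pics/n3.png",cv2.resize(g["color"][260:330,260:360,::-1],None,fx=6,fy=6,interpolation=2))
E
```

```text
[-0.19873206 -0.3017077  -0.14125275] [ 0.47460078 -0.17813556  0.09194188]
```

View pics/n3.png

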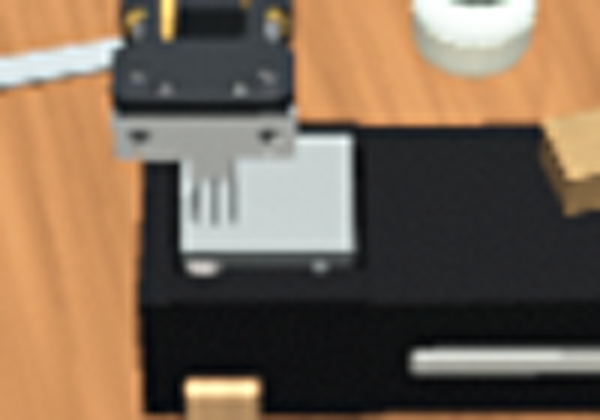

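The tip is now at about row 290 and still above the ribs, whose centre is at row 293. There has been no contact and the hatch is shut, so I carry on down.

Call:
{"op": "arm_command", "data": {
  "series": "-1 0 0 1 0 0 0; -1 0 0 1 0 0 0; -1 0 0 0 0 0 0"
}}

```text
clock: 8.15
tcp_pos: [0.4746, -0.1781, 0.0898]
orientation: [-3.141, 0.0, -0.261]
ft_force: [0.9, 0.1, -0.7]
gripper_width: 0.0003
gripper_force: 0.0
```

Call:
{"op": "arm_command", "data": {
  "series": "-1 0 0 1 0 0 0; -1 0 0 1 0 0 0; -1 0 0 0 0 0 0"
}}

```text
clock: 8.45
tcp_pos: [0.4745, -0.1781, 0.0879]
orientation: [-3.142, 0.0, -0.261]
ft_force: [0.1, 0.7, -0.2]
gripper_width: 0.0007
gripper_force: 0.0
```

Call:
{"op": "arm_command", "data": {
  "series": "-1 0 0 1 0 0 0; -1 0 0 1 0 0 0; -1 0 0 0 0 0 0"
}}

```text
clock: 8.75
tcp_pos: [0.4745, -0.1781, 0.0858]
orientation: [-3.142, 0.0, -0.261]
ft_force: [0.3, -0.0, 0.3]
gripper_width: 0.0005
gripper_force: 0.0
```

Call:
{"op": "arm_command", "data": {
  "series": "-1 0 0 1 0 0 0; -1 0 0 1 0 0 0; -1 0 0 0 0 0 0"
}}

```text
clock: 9.05
tcp_pos: [0.4746, -0.1781, 0.0839]
orientation: [-3.142, 0.0, -0.261]
ft_force: [0.0, -0.4, 0.7]
gripper_width: 0.0005
gripper_force: 0.0
```

Call:
{"op": "arm_command", "data": {
  "series": "-1 0 0 1 0 0 0; -1 0 0 1 0 0 0; -1 0 0 0 0 0 0"
}}

```text
clock: 9.35
tcp_pos: [0.4746, -0.1782, 0.0822]
orientation: [3.142, 0.0, -0.261]
ft_force: [-0.6, 0.5, 2.4]
gripper_width: 0.0009
gripper_force: 1.2
```

Call:
{"op": "arm_command", "data": {
  "series": "-1 0 0 1 0 0 0; -1 0 0 0 0 0 0"
}}

```text
clock: 9.55
tcp_pos: [0.4745, -0.1781, 0.081]
orientation: [3.142, 0.0, -0.261]
ft_force: [-1.5, 1.0, 2.4]
gripper_width: 0.0007
gripper_force: 1.3
```

Call:
{"op": "arm_command", "data": {
  "series": "-1 0 0 1 0 0 0; -1 0 0 0 0 0 0"
}}

```text
clock: 9.75
tcp_pos: [0.4744, -0.1781, 0.0799]
orientation: [3.142, 0.001, -0.261]
ft_force: [-2.4, -0.7, 2.5]
gripper_width: 0.0005
gripper_force: 1.4
```

Contact came at about 0.0832, with 2.4 N. I continue to the end stop, which should be near 0.0775.

Call:
{"op": "arm_command", "data": {
  "series": "-1 0 0 1 0 0 0; -1 0 0 0 0 0 0"
}}

```text
clock: 9.95
tcp_pos: [0.4745, -0.1781, 0.0789]
orientation: [-3.142, 0.0, -0.261]
ft_force: [-1.7, 0.3, 2.8]
gripper_width: 0.0002
gripper_force: 1.4
```

Call:
{"op": "arm_command", "data": {
  "series": "-1 0 0 1 0 0 0; -1 0 0 0 0 0 0"
}}

```text
clock: 10.15
tcp_pos: [0.4747, -0.1782, 0.078]
orientation: [-3.142, -0.0, -0.261]
ft_force: [-1.9, 0.9, 2.3]
gripper_width: 0.0004
gripper_force: 1.4
```

Call:
{"op": "arm_command", "data": {
  "series": "-1 0 0 0.5 0 0 0; -1 0 0 0 0 0 0"
}}

```text
clock: 10.35
tcp_pos: [0.4747, -0.1782, 0.0778]
orientation: [3.142, -0.0, -0.261]
ft_force: [-1.6, 0.6, 4.3]
gripper_width: 0.0007
gripper_force: 2.2
```

Call:
{"op": "arm_command", "data": {
  "series": "-1 0 0 0.5 0 0 0; -1 0 0 0 0 0 0"
}}

```text
clock: 10.55
tcp_pos: [0.4748, -0.1782, 0.0776]
orientation: [3.142, -0.0, -0.261]
ft_force: [-3.8, 1.1, 6.6]
gripper_width: 0.0008
gripper_force: 3.5
```

The force is rising with no further travel, so this is the end stop. Now a quick withdrawal straight up.

Call:
{"op": "arm_command", "data": {
  "series": "-1 0 0 -40 0 0 0; -1 0 0 -45 0 0 0; -1 0 0 -45 0 0 0; -1 0 0 -45 0 0 0; -1 0 0 -20 0 0 0"
}}

```text
clock: 11.05
tcp_pos: [0.4774, -0.1794, 0.2771]
orientation: [3.14, -0.009, -0.261]
ft_force: [1.5, -0.3, 0.1]
gripper_width: 0.0002
gripper_force: 0.0
```

Call:
{"op": "arm_command", "data": {
  "series": "-1 0 40 0 0 0 0; -1 0 40 0 0 0 0; -1 0 40 0 0 0 0; -1 0 40 0 0 0 0; -1 0 40 0 0 0 0"
}}

```text
clock: 11.55
tcp_pos: [0.423, -0.3731, 0.2715]
orientation: [3.141, -0.001, -0.261]
ft_force: [0.5, -0.1, 0.6]
gripper_width: 0.0008
gripper_force: 0.0
```

Call:
{"op": "arm_command", "data": {
  "series": "-1 0 0 0 0 0 0; -1 0 0 0 0 0 0; -1 0 0 0 0 0 0; -1 0 0 0 0 0 0; -1 0 0 0 0 0 0"
}}

```text
clock: 12.05
tcp_pos: [0.4236, -0.3704, 0.2723]
orientation: [3.141, -0.0, -0.26]
ft_force: [0.2, 0.7, -0.7]
gripper_width: 0.0006
gripper_force: 0.0
```

Call:
{"op": "arm_command", "data": {
  "series": "-1 0 0 0 0 0 0; -1 0 0 0 0 0 0; -1 0 0 0 0 0 0; -1 0 0 0 0 0 0; -1 0 0 0 0 0 0"
}}

```text
clock: 12.55
tcp_pos: [0.423, -0.3714, 0.272]
orientation: [-3.142, -0.0, -0.261]
ft_force: [0.6, 0.3, 0.2]
gripper_width: 0.0004
gripper_force: 0.0
```

Call:
{"op": "arm_command", "data": {
  "series": "-1 0 0 0 0 0 0; -1 0 0 0 0 0 0; -1 0 0 0 0 0 0; -1 0 0 0 0 0 0; -1 0 0 0 0 0 0"
}}

```text
clock: 13.05
tcp_pos: [0.423, -0.3714, 0.272]
orientation: [-3.142, 0.0, -0.261]
ft_force: [0.1, -0.0, -0.3]
gripper_width: 0.0005
gripper_force: 0.0
```

```bash
python3 - <<'E'
from h import *
f=env.grab_frame("top");g=env.grab_frame("side"); print(env.state()["ft_force"],env.state()["tcp_pos"])
a=cv2.resize(f["color"][120:345,150:450,::-1],(400,300)); b=cv2.resize(g["color"][150:450,230:630,::-1],(400,300))
cv2.imwrite("pics/end.png",cv2.resize(np.hstack([a,b]),(800,300)))
E
```

```text
[-0.12447616 -0.27350218 -0.05606359] [ 0.42299752 -0.37140692  0.27205519]
```

View pics/end.png

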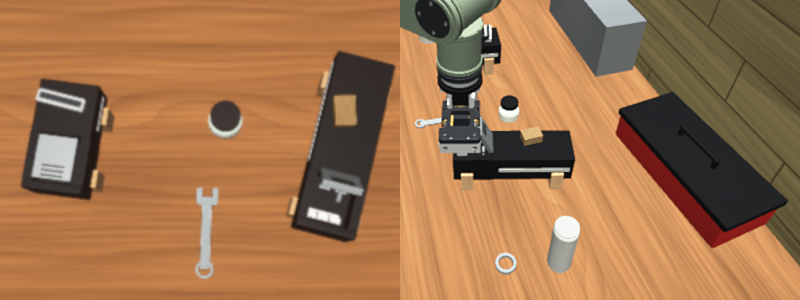

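The hatch stands open: in the top crop at (340,185) the flap is raised and the fuses show below it. The short hatch is shut and the other things haven't moved. I watch a little longer.

Call:
{"op": "arm_command", "data": {
  "series": "-1 0 0 0 0 0 0; -1 0 0 0 0 0 0; -1 0 0 0 0 0 0; -1 0 0 0 0 0 0; -1 0 0 0 0 0 0"
}}

```text
clock: 13.65
tcp_pos: [0.423, -0.3714, 0.2721]
orientation: [-3.142, -0.0, -0.261]
ft_force: [-0.1, -0.9, -0.5]
gripper_width: 0.0004
gripper_force: 0.0
```

Call:
{"op": "arm_command", "data": {
  "series": "-1 0 0 0 0 0 0; -1 0 0 0 0 0 0; -1 0 0 0 0 0 0; -1 0 0 0 0 0 0; -1 0 0 0 0 0 0"
}}

```text
clock: 14.15
tcp_pos: [0.423, -0.3714, 0.272]
orientation: [-3.142, 0.0, -0.261]
ft_force: [0.5, 0.1, 1.2]
gripper_width: 0.0004
gripper_force: 0.0
```

Call:
{"op": "arm_command", "data": {
  "series": "-1 0 0 0 0 0 0; -1 0 0 0 0 0 0; -1 0 0 0 0 0 0; -1 0 0 0 0 0 0; -1 0 0 0 0 0 0"
}}

```text
clock: 14.65
tcp_pos: [0.423, -0.3714, 0.272]
orientation: [-3.142, -0.0, -0.261]
ft_force: [0.1, -0.1, -0.9]
gripper_width: 0.0002
gripper_force: 0.0
```

```bash
python3 - <<'E'
from h import *
f=env.grab_frame("top"); a=cv2.resize(f["color"][120:345,150:450,::-1],(400,300)).astype(int)
e=cv2.imread("pics/end.png")[:, :400].astype(int)
d=abs(a-e).max(2); print("changed px",(d>40).sum(), env.masks_of(f,"hatch_long")[0]["extent"])
if (d>40).sum()<60: print(env.hand_in())
E
```

```text
changed px 0 [392.1, 242.2, 422.6, 267.5]
the job is handed in; nothing more can be done
None
```

The long pack's hatch was pressed once to its end stop (about 7 N), popped open and stayed open with the arm clear for over two seconds; the short pack's hatch stayed shut, nothing else was seen to move, and the job was handed in at about 14.7 s.

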